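Scoop cooling balls into the sample carrier

TASK

Take the scoop from its shallow white tray and use it to bring at least three of the cooling balls from the grey tub into the empty cooling well of the white sample carrier, at least three of them in one scoopful. Do not touch the balls with the gripper's fingers or spill any: a ball that is not in the well must be left in the tub. Then stand the scoop back upright in its tray, flat on the floor and clear of the rim, let go, and leave everything else on the desk as it was.

Things in the scene. Friction and masses are not known exactly. Their poses are not given: they have to be found in the camera images.
- scoop: Loose steel hand scoop, about 180 g, handle on the robot's side. Origin: centre of the underside of its flat bowl floor; x points to the open mouth, z up. Bowl 90 long (x), 84 wide (y), floor 2 and walls 3 thick, back wall 50 high at x=-45; side walls 42 high over the rear 60, only 10 high over the front 30; no front wall. It stands by itself on its floor.
- grip (a point): Point on the axis of the scoop's handle, at (-94.5, 0, 89.5) in the scoop frame, same axes. The handle is a straight 24 x 24 square bar that leaves the back wall at (x,z)=(-45,40) and rises backwards at 45 degrees for 105; two faces are square to the scoop's y. It can turn in the grip if pushed hard: grip firmly.
- lip (a point): Middle of the underside of the scoop's front edge, at (45, 0, 0) in the scoop frame.
- bowl (a point): Point in the middle of the scoop's bowl, 19 above the scoop's origin.
- tub: Fixed grey tub holding the balls. Origin: underside, on its middle line; x runs from its near to its far end, z up. Inside 104 wide. Near wall upright, 45 high, inner face x=-120; side walls 62 high, 4 thick. The far end is a smooth ramp leaning outward 40 degrees from vertical, from (x,z)=(60,0) to (112,62), against which balls can be gathered.
- tub_floor (a point): Centre of the tub's bare bottom, 4 above the tub's origin, same axes. Over it lies a rigid, level metal drip plate on which the balls lie; its height differs from day to day, its top 12 to 24 above the tub's origin, and is not measured: feel for it.
- carrier: Fixed white insulated sample carrier, 200 x 176 x 100 high, open at the top, origin under its centre. Far part (x>27) holds a rack of sample tubes standing up to 138 high; the near part is the empty cooling well.
- well (a point): Centre of the flat floor of the carrier's cooling well, at (-30, 0, 13) in the carrier frame, same axes. The well is 114 (x) by 150 (y) inside, 87 deep; its far side is a divider 10 lower than the rim.
- well_mid (a point): Point 30 mm above the centre of the well's floor, in the middle of the space for the balls, same axes.
- tray: Fixed shallow white plastic tray, 160 (x) x 136 (y), rim 12 high, floor and walls 3 thick; origin under its centre. The scoop stands in it at the start.
- ball0: Loose smooth, slippery hard white cooling ball, 32 in diameter, about 18 g; origin at its centre. It rolls. All five are alike and lie on the tub's drip plate at the start.
- ball1: Loose smooth, slippery hard white cooling ball, 32 in diameter, about 18 g; origin at its centre. It rolls. All five are alike and lie on the tub's drip plate at the start.
- ball2: Loose smooth, slippery hard white cooling ball, 32 in diameter, about 18 g; origin at its centre. It rolls. All five are alike and lie on the tub's drip plate at the start.
- ball3: Loose smooth, slippery hard white cooling ball, 32 in diameter, about 18 g; origin at its centre. It rolls. All five are alike and lie on the tub's drip plate at the start.
- ball4: Loose smooth, slippery hard white cooling ball, 32 in diameter, about 18 g; origin at its centre. It rolls. All five are alike and lie on the tub's drip plate at the start.
- marker: Bystander: marker pen 130 long (y) and 16 thick, origin under it, on the robot's side of the task's things.
- tape_roll: Bystander: roll of tape 90 across, 24 high, lying flat, origin under it, on the robot's side of the task's things.
Mind the look-alikes: they are no part of the job. What is shaped like the ball1 but black is not meant.

How it is judged:
By the outcome, as a careful person would: the job done as asked, in the order asked, and still so for the second after the job is handed in, with the robot touching nothing.
It also fails if it takes over 69 s, if anything falls off the work surface, if the arm or the gripper's body presses on something with over 40 N, if the wrist force passes 120 N, or if a joint passes its speed limit or range.

ROBOT

A 6-joint arm with a two-finger parallel gripper is mounted at the origin on the work surface. World frame = base frame: x ahead of the robot, y to its left, z up, the work surface at z = 0. Lengths are in m, angles in rad, forces in N, time in s.
With the tool pointing down it reaches from about 0.35 to 0.975 m from the base axis. Payload 4.9 kg.
Tool frame: the origin (TCP) lies midway between the tips of the shut fingers; the grasp point (between the pads) lies ctrl.grip_depth behind it (ctrl.grip_depth is the distance from the TCP to the grasp point, in m); z points along the fingers, y is the line along which they close (so a half turn about z gives the same grasp; the last joint's range is limited). The gripper opens to 85 mm and grips with 20 to 120 N. Pads are 22 mm wide; open, the fingers measure 114 mm over their backs; the gripper's body (76 mm by 85 mm) begins 54 mm behind the grasp point. The pads swing forward as they close: fully open they stand 13 mm farther back than shut.
Start: joints at [-1.319, 0.053, 1.613, -0, 1.476, -0.119], TCP at [0.226, -0.583, 0.231] pointing down, gripper open.
Joint ranges: [-3.01, 3.01], [-1.01, 2.22], [0.06, 2.58], [-1.02, 4.17], [0.09, 2.62], [-3.14, 3.14]. Speed limits (rad/s): [2.57, 2.57, 3.14, 3.14, 3.14, 3.14].

INTERFACE

Orientations are given as a rotation vector (axis times angle).
In Python, from station import ctrl, get_image, camera_model gives the robot as it stands. The module is installed in compiled form; this text tells all that it offers.
- The arm moves only by the shell command python3 -m crank 'ROWS' [FORCE]. ROWS is JSON, a list of rows, each a list of 7 numbers: the shift along the tool's x, y, z in mm, then the turn, a rotation vector about the tool's x, y, z in rad, then the opening, from -1 (shut) to 1 (fully open). A call has exactly 10 rows; each row shifts and turns the commanded pose from where the row before left it, along the tool's axes as they then stand; what a row does not reach is not made up. A row lasts 1/12 s, in which the tool goes at most 41.7 mm and 7.16 degrees, less where a joint would pass 70% of its speed; a pose out of reach is approached as far as the arm can. A call with a gripper value outside its range is refused whole. The fingers move at their own pace and stop on an object; FORCE is the grip in N (left out, the last holds). Time passes only in rows, so rows that do not move let the fingers close, or fill a call up. It gives the time, the measured TCP pose, the force, the opening and the grip force at its end, in the units of the state.
- ctrl.get_obs(): the state, without advancing time (a new reading comes with each control period).
- get_image(name): name is "side" or "top" or "wrist"; returns the picture (480x640x3 uint8, red, green, blue); there is no depth.
- camera_model(name): a dict with "vertical_fov" (degrees; the focal length in pixels is half the picture's height over the tangent of half this angle, whatever the lens; pixels are square), "cx", "cy" (the principal point, pixels), "R" (3x3) and "t" (3): a world point X has camera coordinates R X + t; the wrist camera has in their place "hand_eye" (4x4, takes a point from camera to tool coordinates, whose origin is the TCP and whose axes are the flange's). Camera axes: x right, y down, z forward; pixel columns grow to the right and rows downward; lengths in m; the calibration is good to about 2 mm. The wrist camera is an equidistant fisheye: a pixel r from the principal point sees the ray r / f radians off the axis. A picture is of the moment at which its call begins: read the wrist's pose just before it. camera_model takes no time and is no camera call.
- ctrl.finish_job(): hands the job in; it is judged then, once.
The state is a dict: "t": time; "q": joint angles; "dq": joint speeds; "effort": joint torques, N m; "tool_pos": TCP position; "tool_rot": TCP orientation; "contact_force": force on the tool from outside, world axes, zero at the start; "wrist_torque": the same for the moment, N m; "opening": finger opening in m; "grip_force": force on a finger pad.
Only numpy, scipy, OpenCV 4.12 (cv2) and the standard library are available. Lean on these libraries where they do the work, as an engineer would, in place of code of your own. Each camera call takes 0.05 s, during which the arm holds its last target. There are 200 camera calls.

## Working session

There is one attempt and no reset: what is moved stays moved. The work goes in short steps, Python scripts to look and compute and a shell command to move; the robot and the scene stay as the last step left them, time stands still between calls to the robot, and variables do not carry over. Pictures are saved under pics/ and viewed, at most 10 in all, crops included, and the job is handed in when it is done.

```bash
mkdir -p pics; ls
python3 - <<'E'
from station import ctrl,get_image,camera_model
import cv2,numpy as np
o=ctrl.get_obs();print(o['t'],o['tool_pos'],o['tool_rot'],o['opening'],ctrl.grip_depth)
for n in('top','side'):
    cv2.imwrite(f'pics/{n}0.png',get_image(n)[...,::-1])
for n in('top','side','wrist'):print(n,camera_model(n))
E
```

```text
pics
0.0 [ 0.22627468 -0.58190492  0.230029  ] [-3.08566472e+00 -5.78651179e-01  2.62397918e-04] 0.08551997717760512 0.0187
top {'vertical_fov': 56.09371890579044, 'cx': 326.39821549002244, 'cy': 239.46431769527172, 'R': array([[ 0.01206554, -0.99934642,  0.03407575],
       [-0.99486528, -0.01542213, -0.10002616],
       [ 0.10048631, -0.03269391, -0.99440113]]), 't': array([0.01091638, 0.54433852, 1.01847166])}
side {'vertical_fov': 53.03374173024663, 'cx': 318.7608026126519, 'cy': 238.67417850950198, 'R': array([[-0.9802966 , -0.19748043, -0.00447775],
       [-0.09623022,  0.49723985, -0.86225998],
       [ 0.17250599, -0.84483963, -0.50644613]]), 't': array([0.53469913, 0.11499596, 0.88006577])}
wrist {'vertical_fov': 65.70646984690485, 'cx': 321.99949245603665, 'cy': 238.12241383312838, 'hand_eye': array([[ 8.55062002e-04, -9.60490023e-01, -2.78313105e-01,
         7.11938625e-02],
       [ 9.99999634e-01,  8.28241249e-04,  2.13946923e-04,
        -1.04021201e-03],
       [ 2.50165088e-05, -2.78313186e-01,  9.60490380e-01,
        -1.41992959e-01],
       [ 0.00000000e+00,  0.00000000e+00,  0.00000000e+00,
         1.00000000e+00]])}
```

View pics/top0.png

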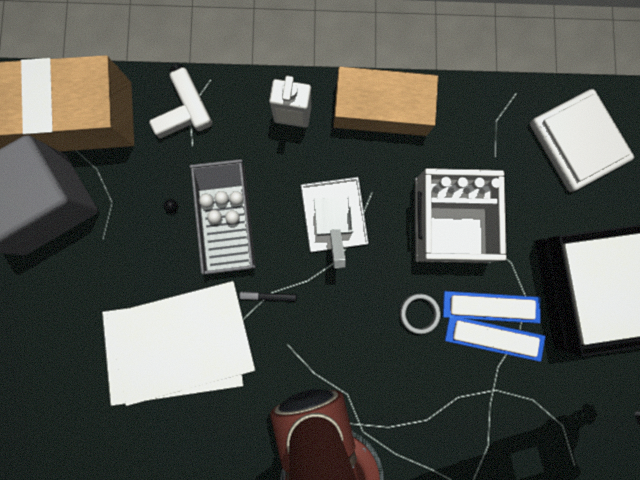

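View pics/side0.png

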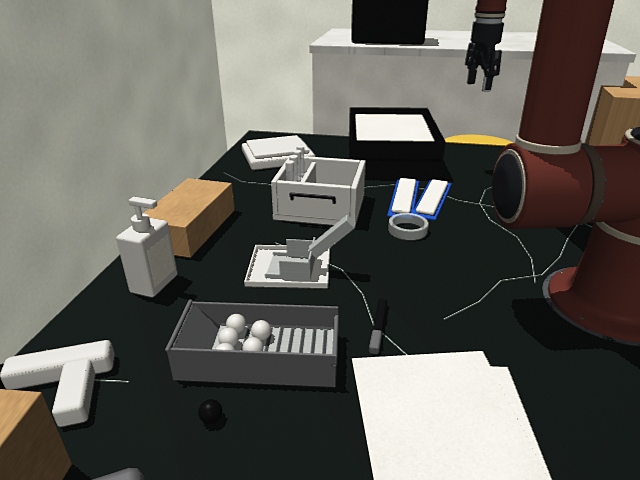

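Top view: the tub is at (223,217), with five white balls at (207,201), (222,199), (237,199), (216,217) and (232,217). The scoop is in its tray at (333,215), handle end at (338,262). The carrier is at (461,215).

Possible mix-ups:
- **Balls:** the black ball at (170,206) is the look-alike, so I leave it. I take the white balls in the tub.
- **Containers:** the white box at (580,140) and the dark box at (610,290) are neither the tray nor the carrier.

I'll check this choice in a close crop.

```bash
cat > h.py <<'E'
import numpy as np,cv2
from station import ctrl,get_image,camera_model
from scipy.spatial.transform import Rotation as Rn
def ray(n,p):
    m=camera_model(n);f=240/np.tan(np.radians(m['vertical_fov']/2))
    d=np.array([(p[0]-m['cx'])/f,(p[1]-m['cy'])/f,1.]);R=m['R']
    return -R.T@m['t'],R.T@d
def onz(n,p,z):
    c,d=ray(n,p);return c+d*(z-c[2])/d[2]
def proj(n,X):
    m=camera_model(n);f=240/np.tan(np.radians(m['vertical_fov']/2))
    c=np.atleast_2d(X)@m['R'].T+m['t'];return c[:,:2]/c[:,2:]*f+[m['cx'],m['cy']]
def fT(x,y,a):
    T=np.eye(4);T[:2,:2]=[[np.cos(a),-np.sin(a)],[np.sin(a),np.cos(a)]];T[:2,3]=x,y;return T
E
python3 - <<'E'
from h import *
im=cv2.imread('pics/top0.png')
cv2.imwrite('pics/c1.png',cv2.resize(im[150:280,185:385],None,fx=4,fy=4,interpolation=cv2.INTER_CUBIC))
cv2.imwrite('pics/c2.png',cv2.resize(im[155:275,400:520],None,fx=5,fy=5,interpolation=cv2.INTER_CUBIC))
E
```

```text
(no output)
```

View pics/c1.png

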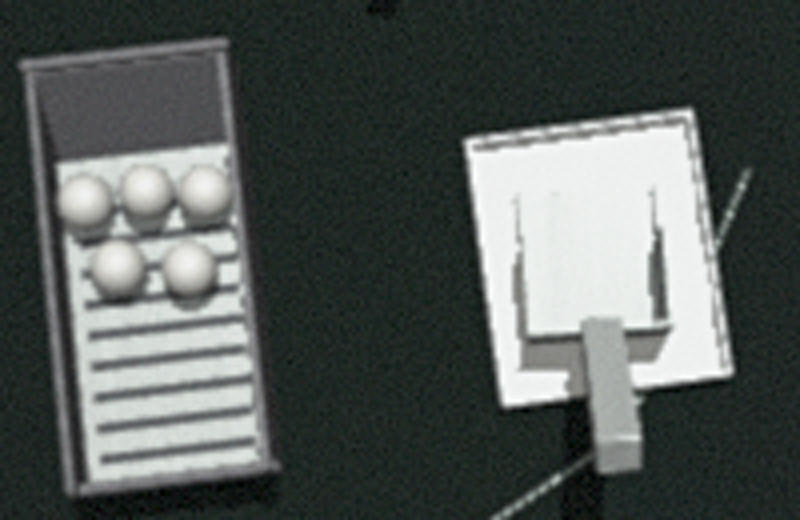

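View pics/c2.png

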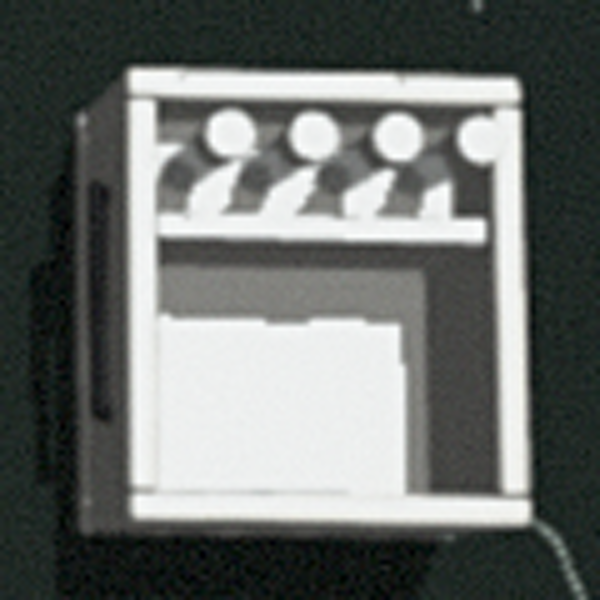

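The crops confirm the choice: five white balls in two rows near the ramp, the scoop standing in its tray with the handle toward the robot, and an empty near well in the carrier. Next I fit the poses.

```bash
cat > fit.py <<'E'
from h import *
from scipy.optimize import least_squares
P={}
def fit(name,pts,px,x0):
    pts=np.array(pts,float)/1000;px=np.array(px)
    f=lambda v:(proj('top',pts@fT(*v)[:3,:3].T+fT(*v)[:3,3])-px).ravel()
    s=least_squares(f,x0,loss='soft_l1');P[name]=s.x;print(name,s.x[:2].round(4),np.degrees(s.x[2]).round(2),f(s.x).round(1))
c1=lambda u,v:(185+u/4-.4,150+v/4-.4); c2=lambda u,v:(400+u/5-.4,155+v/5-.4)
fit('tub',[(114,56,62),(114,-56,62),(-124,-56,45),(-124,56,45)],[c1(20,62),c1(228,40),c1(278,468),c1(68,495)],(.6,.2,0))
fit('tray',[(80,68,12),(80,-68,12),(-80,-68,12),(-80,68,12)],[c1(463,138),c1(692,108),c1(734,375),c1(503,408)],(.6,0,0))
fit('scoop',[(-45,42,53),(-45,-42,53),(-110.8,12,125.7),(-110.8,-12,125.7),(-127.7,12,108.8),(-127.7,-12,108.8)],
 [c1(525,333),c1(671,327),c1(596,440),c1(640,436),c1(598,471),c1(640,468)],(.6,0,0))
fit('carrier',[(100,88,100),(100,-88,100),(-100,-88,100),(-100,88,100),(-82,75,100)],[c2(128,68),c2(520,77),c2(531,524),c2(131,519),c2(158,488)],(.6,-.3,0))
if __name__=='__main__':
    T=fT(*P['tub'])
    for u in [(86,200),(146,190),(205,193),(118,268),(190,268)]:
        w=onz('top',c1(*u),.018+.016);print('ball tub',((np.linalg.inv(T)@[*w,1])[:3]*1000).round(0),w.round(3))
    np.save('P.npy',P)
E
python3 fit.py
```

```text
tub [0.596  0.2568] 7.45 [ 1.5  1.2 -0.9  1.5 -1.7 -0.9  0.9 -1.8]
tray [6.074e-01 3.000e-04] 9.05 [ 0.6  0.6 -0.3  0.4 -0.5 -0.5  0.2 -0.5]
scoop [0.6039 0.0055] 5.54 [ 0.2  0.5  0.5 -1.  -0.3 -0.2  0.1 -0.2 -0.5  0.4  0.2  0.2]
carrier [ 0.5981 -0.283 ] -0.06 [-0.3  0.1 -0.1  0.   0.1  0.5 -0.1  0.3  0.4 -1.7]
ball tub [40. 35. 34.] [0.631 0.297 0.034]
ball tub [42.  1. 34.] [0.638 0.263 0.034]
ball tub [ 37. -33.  34.] [0.637 0.229 0.034]
ball tub [-1. 21. 34.] [0.592 0.277 0.034]
ball tub [ -6. -20.  34.] [0.593 0.236 0.034]
```

```bash
cat >> h.py <<'E'
from scipy.linalg import logm,expm
TH=np.radians(15)                       # tool tilt fwd in scoop frame
RST=np.array([[np.cos(TH),0,np.sin(TH)],[0,-1,0],[np.sin(TH),0,-np.cos(TH)]])
G=np.eye(4);G[:3,:3]=RST;G[:3,3]=np.array([-.0945,0,.0895])+RST[:,2]*ctrl.grip_depth  # tool in scoop frame
def cur(o=None):
    o=o or ctrl.get_obs();T=np.eye(4);T[:3,:3]=Rn.from_rotvec(o['tool_rot']).as_matrix();T[:3,3]=o['tool_pos'];return T
def S(frame,lip,up=0,dyaw=0):
    """scoop pose: lip at (x,y,z) in frame (mm), mouth up 'up' deg"""
    T=frame.copy();T[:3,3]=(frame@[*np.array(lip)/1000,1])[:3]
    T[:3,:3]=frame[:3,:3]@Rn.from_euler('ZY',[dyaw,-up],degrees=True).as_matrix()
    L=np.eye(4);L[0,3]=-.045;return T@L
def rows(A,B,n):
    M=np.real(expm(logm(np.linalg.inv(A)@B)/n));r=Rn.from_matrix(M[:3,:3]).as_rotvec()
    print(n,'rows',(M[:3,3]*1000).round(1),r.round(3),'deg/row %.1f'%np.degrees(np.linalg.norm(r)))
    v=[(A@np.linalg.matrix_power(M,k))[:3,3].round(3).tolist() for k in (n//4,n//2,3*n//4)];print(' via',v)
def fr(n):
    P=np.load('P.npy',allow_pickle=True).item();return fT(*P[n])
def back(T,d):
    B=np.eye(4);B[2,3]=-d/1000;return T@B
E
sed -i "s/(114,56,62),(114,-56,62)/(117,56,62),(117,-56,62)/" fit.py; python3 fit.py
python3 - <<'E'
from h import *
s=fr('scoop');s[2,3]=.003
g=s@G;print(g[:3,3]);rows(cur(),back(g,110),20);rows(back(g,110),g,10)
E
```

```text
tub [0.5946 0.2566] 7.59 [ 1.3  0.6 -1.   0.8 -1.5 -0.3  1.1 -1.2]
tray [6.074e-01 3.000e-04] 9.05 [ 0.6  0.6 -0.3  0.4 -0.5 -0.5  0.2 -0.5]
scoop [0.6039 0.0055] 5.54 [ 0.2  0.5  0.5 -1.  -0.3 -0.2  0.1 -0.2 -0.5  0.4  0.2  0.2]
carrier [ 0.5981 -0.283 ] -0.06 [-0.3  0.1 -0.1  0.   0.1  0.5 -0.1  0.3  0.4 -1.7]
ball tub [42. 35. 34.] [0.631 0.297 0.034]
ball tub [44.  1. 34.] [0.638 0.263 0.034]
ball tub [ 38. -33.  34.] [0.637 0.229 0.034]
ball tub [ 0. 21. 34.] [0.592 0.277 0.034]
ball tub [ -4. -20.  34.] [0.593 0.236 0.034]
[ 0.5146823  -0.00312659  0.07443719]
20 rows [ 19.2 -25.    4.8] [-0.002  0.013  0.014] deg/row 1.1
 via [[0.275, -0.432, 0.209], [0.335, -0.285, 0.193], [0.406, -0.143, 0.183]]
10 rows [-0. -0. 11.] [ 0. -0.  0.] deg/row 0.0
 via [[0.492, -0.005, 0.159], [0.501, -0.005, 0.128], [0.506, -0.004, 0.106]]
```

```bash
python3 -m crank '[[19.2,-25,4.8,-0.002,0.013,0.014,1],[19.2,-25,4.8,-0.002,0.013,0.014,1],[19.2,-25,4.8,-0.002,0.013,0.014,1],[19.2,-25,4.8,-0.002,0.013,0.014,1],[19.2,-25,4.8,-0.002,0.013,0.014,1],[19.2,-25,4.8,-0.002,0.013,0.014,1],[19.2,-25,4.8,-0.002,0.013,0.014,1],[19.2,-25,4.8,-0.002,0.013,0.014,1],[19.2,-25,4.8,-0.002,0.013,0.014,1],[19.2,-25,4.8,-0.002,0.013,0.014,1]]' 100
python3 -m crank '[[19.2,-25,4.8,-0.002,0.013,0.014,1],[19.2,-25,4.8,-0.002,0.013,0.014,1],[19.2,-25,4.8,-0.002,0.013,0.014,1],[19.2,-25,4.8,-0.002,0.013,0.014,1],[19.2,-25,4.8,-0.002,0.013,0.014,1],[19.2,-25,4.8,-0.002,0.013,0.014,1],[19.2,-25,4.8,-0.002,0.013,0.014,1],[19.2,-25,4.8,-0.002,0.013,0.014,1],[19.2,-25,4.8,-0.002,0.013,0.014,1],[19.2,-25,4.8,-0.002,0.013,0.014,1]]'
python3 - <<'E'
from h import *
s=fr('scoop');s[2,3]=.003
g=s@G;T=cur();rows(T,back(g,50),5);rows(T,g,10);print(ctrl.get_obs()['q'])
np.save('T1.npy',T);cv2.imwrite('pics/w1.png',get_image('wrist')[...,::-1])
m=camera_model('wrist');f=240/np.tan(np.radians(m['vertical_fov']/2))
im=cv2.imread('pics/w1.png')
for p in [(-45,42,50),(-45,-42,50),(-110.8,12,122.7),(-110.8,-12,122.7),(45,42,0),(45,-42,0)]:
    c=np.linalg.inv(T@m['hand_eye'])@s@[*np.array(p)/1000,1]
    a=np.arctan2(np.hypot(*c[:2]),c[2]);u=c[:2]/np.hypot(*c[:2])*a*f+[m['cx'],m['cy']]
    cv2.drawMarker(im,tuple(int(x) for x in u),(0,0,255),0,10);print(p,u.round())
cv2.imwrite('pics/w1m.png',im)
E
```

```text
t: 0.93
tool_pos: [0.336, -0.2842, 0.1923]
tool_rot: [-3.109, -0.358, -0.206]
contact_force: [1.0, -1.1, -0.1]
opening: 0.0858
grip_force: 0.0
t: 1.77
tool_pos: [0.4894, -0.0053, 0.1796]
tool_rot: [-3.103, -0.138, -0.41]
contact_force: [0.0, 0.0, 0.2]
opening: 0.0854
grip_force: 0.0
5 rows [-0.5  0.  11.6] [ 0.001 -0.    -0.001] deg/row 0.1
 via [[0.492, -0.005, 0.168], [0.494, -0.005, 0.157], [0.497, -0.005, 0.145]]
10 rows [-0.3 -0.  10.8] [ 0.    -0.    -0.001] deg/row 0.1
 via [[0.494, -0.005, 0.159], [0.502, -0.004, 0.127], [0.507, -0.004, 0.106]]
[-0.20507502 -0.44003558  2.14139354  0.07815786  1.18881421  1.25694738]
(-45, 42, 50) [268. 181.]
(-45, -42, 50) [377. 180.]
(-110.8, 12, 122.7) [303. 279.]
(-110.8, -12, 122.7) [345. 279.]
(45, 42, 0) [277.  94.]
(45, -42, 0) [366.  94.]
```

View pics/w1m.png

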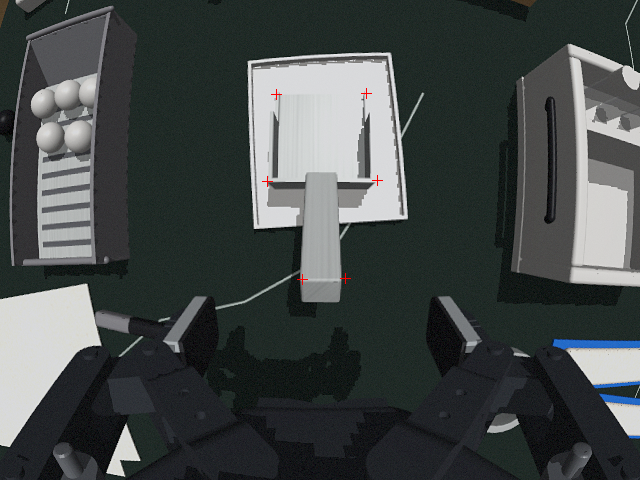

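The wrist view confirms the fit: the back wall markers at (268,181) and (377,180) and the handle markers at (303,279) and (345,279) fall on the scoop's edges within about 2 px. I'll go down and grip.

```bash
python3 -m crank '[[-0.3,0,10.8,0,0,-0.001,1],[-0.3,0,10.8,0,0,-0.001,1],[-0.3,0,10.8,0,0,-0.001,1],[-0.3,0,10.8,0,0,-0.001,1],[-0.3,0,10.8,0,0,-0.001,1],[-0.3,0,10.8,0,0,-0.001,1],[-0.3,0,10.8,0,0,-0.001,1],[-0.3,0,10.8,0,0,-0.001,1],[-0.3,0,10.8,0,0,-0.001,1],[-0.3,0,10.8,0,0,-0.001,1]]'
python3 -m crank '[[0,0,0,0,0,0,0],[0,0,0,0,0,0,0],[0,0,0,0,0,0,-1],[0,0,0,0,0,0,-1],[0,0,0,0,0,0,-1],[0,0,0,0,0,0,-1],[0,0,0,0,0,0,-1],[0,0,0,0,0,0,-1],[0,0,0,0,0,0,-1],[0,0,0,0,0,0,-1]]' 100
python3 - <<'E'
from h import *
T=cur();np.save('Tg.npy',T);s=fr('scoop');s[2,3]=.003;E=np.linalg.inv(s@G)@T
print(E[:3,3]*1000,ctrl.get_obs()['contact_force'])
tub=fr('tub')
U=T.copy();U[2,3]+=.12
A=S(tub,(-30,0,110),-12)@G
rows(T,U,5);rows(U,A,15)
print((tub@[-.124,.056,0,1])[:2],A[:3,3])
E
```

```text
t: 2.65
tool_pos: [0.5146, -0.0052, 0.0739]
tool_rot: [-3.104, -0.154, -0.41]
contact_force: [0.1, -0.5, -0.7]
opening: 0.0856
grip_force: 0.0
t: 3.48
tool_pos: [0.5149, -0.005, 0.0762]
tool_rot: [-3.103, -0.154, -0.412]
contact_force: [-3.5, 0.2, 6.2]
opening: 0.023
grip_force: 98.5
[ 0.45418452  1.91845312 -1.65359365] [-3.51598482  0.16640958  6.20138357]
5 rows [  6.3   0.1 -23.2] [ 0. -0. -0.] deg/row 0.0
 via [[0.515, -0.005, 0.1], [0.515, -0.005, 0.124], [0.515, -0.005, 0.148]]
15 rows [ -2.4 -16.5  -1.2] [ 0.001 -0.014 -0.002] deg/row 0.8
 via [[0.502, 0.044, 0.198], [0.485, 0.108, 0.2], [0.467, 0.173, 0.204]]
[0.46424357 0.29576173] [0.44897256 0.23723314 0.20787352]
```

```bash
cat >> h.py <<'E'
import os
if os.path.exists('Tg.npy'):
    s0=fr('scoop');s0[2,3]=.003;G=np.linalg.inv(s0)@np.load('Tg.npy');G[1,3]=0
    a=np.arctan2(G[0,2],-G[2,2]);G[:3,:3]=[[np.cos(a),0,np.sin(a)],[0,-1,0],[np.sin(a),0,-np.cos(a)]]
def lipT(frame,T=None):
    T=cur() if T is None else T
    s=np.linalg.inv(frame)@T@np.linalg.inv(G);return (s@[.045,0,0,1])[:3]*1000,np.degrees(np.arctan2(s[2,0],np.hypot(s[0,0],s[1,0]))),np.degrees(np.arctan2(s[1,0],s[0,0]))
E
python3 -m crank '[[6.3,0,-23.2,0,0,0,-1],[6.3,0,-23.2,0,0,0,-1],[6.3,0,-23.2,0,0,0,-1],[6.3,0,-23.2,0,0,0,-1],[6.3,0,-23.2,0,0,0,-1],[0,0,0,0,0,0,-1],[0,0,0,0,0,0,-1],[0,0,0,0,0,0,-1],[0,0,0,0,0,0,-1],[0,0,0,0,0,0,-1]]'
python3 - <<'E'
from h import *
print(ctrl.get_obs()['contact_force'],ctrl.get_obs()['wrist_torque'],np.degrees(a),G[:3,3])
tub=fr('tub');rows(cur(),S(tub,(-30,0,110),-12)@G,15);rows(S(tub,(-30,0,110),-12)@G,S(tub,(-28,0,30),-12)@G,10)
E
```

```text
t: 4.32
tool_pos: [0.5134, -0.0042, 0.1926]
tool_rot: [-3.104, -0.154, -0.403]
contact_force: [0.0, -0.9, -1.7]
opening: 0.0229
grip_force: 98.2
[ 0.01731464 -0.89065186 -1.70575602] [-0.04145527  0.34145041  0.00152401] 15.100593728888184 [-0.08964936  0.          0.07315199]
15 rows [ -2.2 -16.5  -1.6] [ 0.001 -0.014 -0.002] deg/row 0.8
 via [[0.501, 0.044, 0.195], [0.484, 0.109, 0.199], [0.467, 0.173, 0.204]]
10 rows [-0.2 -0.   8. ] [0. 0. 0.] deg/row 0.0
 via [[0.45, 0.237, 0.194], [0.45, 0.237, 0.17], [0.451, 0.237, 0.154]]
```

```bash
python3 -m crank '[[-2.2,-16.5,-1.6,0.001,-0.014,-0.002,-1],[-2.2,-16.5,-1.6,0.001,-0.014,-0.002,-1],[-2.2,-16.5,-1.6,0.001,-0.014,-0.002,-1],[-2.2,-16.5,-1.6,0.001,-0.014,-0.002,-1],[-2.2,-16.5,-1.6,0.001,-0.014,-0.002,-1],[-2.2,-16.5,-1.6,0.001,-0.014,-0.002,-1],[-2.2,-16.5,-1.6,0.001,-0.014,-0.002,-1],[-2.2,-16.5,-1.6,0.001,-0.014,-0.002,-1],[-2.2,-16.5,-1.6,0.001,-0.014,-0.002,-1],[-2.2,-16.5,-1.6,0.001,-0.014,-0.002,-1]]'
python3 -m crank '[[-2.2,-16.5,-1.6,0.001,-0.014,-0.002,-1],[-2.2,-16.5,-1.6,0.001,-0.014,-0.002,-1],[-2.2,-16.5,-1.6,0.001,-0.014,-0.002,-1],[-2.2,-16.5,-1.6,0.001,-0.014,-0.002,-1],[-2.2,-16.5,-1.6,0.001,-0.014,-0.002,-1],[0,0,4,0,0,0,-1],[0,0,4,0,0,0,-1],[0,0,4,0,0,0,-1],[0,0,4,0,0,0,-1],[0,0,4,0,0,0,-1]]'
python3 - <<'E'
from h import *
tub=fr('tub');T=cur();print(lipT(tub),ctrl.get_obs()['contact_force'],ctrl.get_obs()['q'])
im=get_image('wrist')[...,::-1].copy();cv2.imwrite('pics/w2.png',im)
m=camera_model('wrist');f=240/np.tan(np.radians(m['vertical_fov']/2))
def mk(F,pts,col):
  for p in pts:
    c=np.linalg.inv(T@m['hand_eye'])@F@[*np.array(p)/1000,1]
    a=np.arctan2(np.hypot(*c[:2]),c[2]);u=c[:2]/np.hypot(*c[:2])*a*f+[m['cx'],m['cy']]
    cv2.drawMarker(im,tuple(int(round(x)) for x in u),col,0,12);print(p,u.round())
mk(tub,[(112,52,62),(112,-52,62),(0,52,62),(0,-52,62),(42,35,50),(44,1,50)],(0,0,255))
mk(T@np.linalg.inv(G),[(45,42,0),(45,-42,0),(45,42,10),(45,-42,10),(-45,42,50),(-45,-42,50)],(0,200,0))
cv2.imwrite('pics/w2m.png',im)
E
```

```text
t: 5.15
tool_pos: [0.4714, 0.1577, 0.2045]
tool_rot: [-3.123, -0.188, -0.186]
contact_force: [-0.5, 0.2, -1.6]
opening: 0.0227
grip_force: 98.3
t: 5.98
tool_pos: [0.4513, 0.2368, 0.192]
tool_rot: [-3.127, -0.202, -0.08]
contact_force: [-0.7, -0.9, -1.3]
opening: 0.023
grip_force: 98.7
(array([-28.44419684,  -0.68705298,  92.06903516]), np.float64(-12.170119777486509), np.float64(-0.12832020887885695)) [-0.698289   -0.92287224 -1.30044578] [ 0.34087512 -0.23632734  1.94980392 -0.0068856   1.37726049  1.78363076]
(112, 52, 62) [258. -72.]
(112, -52, 62) [387. -72.]
(0, 52, 62) [253.  48.]
(0, -52, 62) [392.  48.]
(42, 35, 50) [278.   3.]
(44, 1, 50) [321.  -0.]
(45, 42, 0) [260.  75.]
(45, -42, 0) [387.  75.]
(45, 42, 10) [258.  69.]
(45, -42, 10) [390.  69.]
(-45, 42, 50) [239. 204.]
(-45, -42, 50) [410. 205.]
```

View pics/w2m.png

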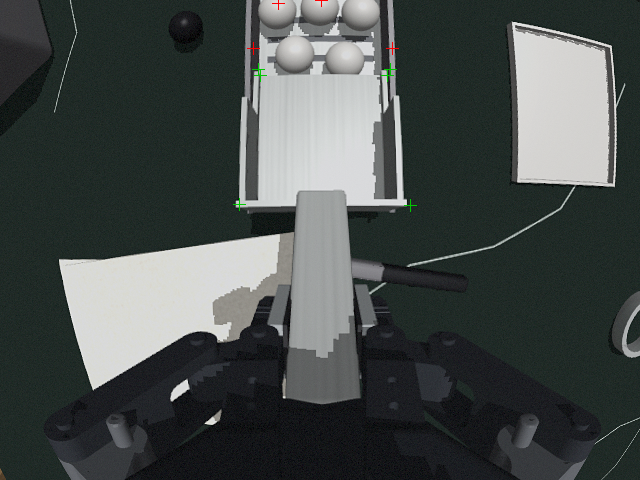

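The scoop's lip at (260,75)–(385,75) lies inside the tub walls at x = 252 and 392, just short of the rear balls at (294,54) and (345,61). I'll lower it and feel for the plate.

```bash
python3 -m crank '[[0,0,8,0,0,0,-1],[0,0,8,0,0,0,-1],[0,0,8,0,0,0,-1],[0,0,8,0,0,0,-1],[0,0,8,0,0,0,-1],[0,0,8,0,0,0,-1],[0,0,8,0,0,0,-1],[0,0,5,0,0,0,-1],[0,0,3,0,0,0,-1],[0,0,0,0,0,0,-1]]'
python3 - <<'E'
from h import *
print(lipT(fr('tub')),ctrl.get_obs()['contact_force'])
E
python3 -m crank '[[0,0,1,0,0,0,-1],[0,0,1,0,0,0,-1],[0,0,1,0,0,0,-1],[0,0,0,0,0,0,-1],[0,0,0,0,0,0,-1],[0,0,0,0,0,0,-1],[0,0,0,0,0,0,-1],[0,0,0,0,0,0,-1],[0,0,0,0,0,0,-1],[0,0,0,0,0,0,-1]]'
python3 - <<'E'
from h import *
print(lipT(fr('tub')),ctrl.get_obs()['contact_force'])
E
```

```text
t: 6.87
tool_pos: [0.4543, 0.2382, 0.1282]
tool_rot: [-3.127, -0.204, -0.079]
contact_force: [0.2, -0.0, -1.7]
opening: 0.0231
grip_force: 98.7
(array([-25.36073932,   0.41961935,  28.22575753]), np.float64(-12.201106121599755), np.float64(-0.06406289385189058)) [ 0.24350618 -0.01088713 -1.7218792 ]
t: 7.7
tool_pos: [0.4548, 0.2383, 0.1262]
tool_rot: [-3.126, -0.204, -0.081]
contact_force: [-0.5, 0.6, -0.3]
opening: 0.0228
grip_force: 98.7
(array([-24.60897424,   0.52864721,  26.39258754]), np.float64(-12.115434038614334), np.float64(-0.06439410235228017)) [-0.50421043  0.59099387 -0.34256395]
```

```bash
python3 -m crank '[[0,0,1,0,0,0,-1],[0,0,1,0,0,0,-1],[0,0,0,0,0,0,-1],[0,0,0,0,0,0,-1],[0,0,0,0,0,0,-1],[0,0,0,0,0,0,-1],[0,0,0,0,0,0,-1],[0,0,0,0,0,0,-1],[0,0,0,0,0,0,-1],[0,0,0,0,0,0,-1]]'
python3 - <<'E'
from h import *
print(lipT(fr('tub')),ctrl.get_obs()['contact_force'],ctrl.get_obs()['wrist_torque'])
E
```

```text
t: 8.53
tool_pos: [0.455, 0.2384, 0.1242]
tool_rot: [-3.126, -0.204, -0.081]
contact_force: [0.5, -0.2, -1.7]
opening: 0.0228
grip_force: 98.7
(array([-24.48985853,   0.52786396,  24.41458914]), np.float64(-12.113773375510712), np.float64(-0.06395490805917345)) [ 0.54920332 -0.1971672  -1.73304159] [0.04878466 0.17612901 0.02110922]
```

No contact yet, so I keep going down.

```bash
python3 -m crank '[[0,0,1,0,0,0,-1],[0,0,1,0,0,0,-1],[0,0,1,0,0,0,-1],[0,0,0,0,0,0,-1],[0,0,0,0,0,0,-1],[0,0,0,0,0,0,-1],[0,0,0,0,0,0,-1],[0,0,0,0,0,0,-1],[0,0,0,0,0,0,-1],[0,0,0,0,0,0,-1]]'
python3 - <<'E'
from h import *
print(lipT(fr('tub')),ctrl.get_obs()['contact_force'],ctrl.get_obs()['wrist_torque'])
E
```

```text
t: 9.37
tool_pos: [0.4552, 0.2384, 0.1213]
tool_rot: [-3.126, -0.204, -0.081]
contact_force: [-1.3, -1.3, 1.2]
opening: 0.0229
grip_force: 98.9
(array([-24.25845978,   0.58174269,  21.55383639]), np.float64(-12.106064970277762), np.float64(-0.06461439783495733)) [-1.26617542 -1.2686563   1.15836402] [-0.03999954  0.18722867 -0.07487704]
```

```bash
python3 -m crank '[[0,0,1,0,0,0,-1],[0,0,1,0,0,0,-1],[0,0,0,0,0,0,-1],[0,0,0,0,0,0,-1],[0,0,0,0,0,0,-1],[0,0,0,0,0,0,-1],[0,0,0,0,0,0,-1],[0,0,0,0,0,0,-1],[0,0,0,0,0,0,-1],[0,0,0,0,0,0,-1]]'
python3 - <<'E'
from h import *
for _ in range(3):print(lipT(fr('tub'))[:2],ctrl.get_obs()['contact_force'],ctrl.get_obs()['wrist_torque']);get_image('top')
E
```

```text
t: 10.2
tool_pos: [0.4558, 0.2387, 0.1206]
tool_rot: [-3.126, -0.204, -0.083]
contact_force: [-4.5, -0.9, 6.8]
opening: 0.0228
grip_force: 99.8
(array([-23.45602337,   0.79164712,  20.95477514]), np.float64(-12.026068465320558)) [-4.49071203 -0.93168065  6.83861695] [-0.22744663  0.29451101 -0.0491866 ]
(array([-23.45122741,   0.81210062,  20.9810562 ]), np.float64(-12.023742363296863)) [-4.26677567 -0.55442587  5.78116979] [-0.21585232  0.2382528  -0.0451075 ]
(array([-23.43407346,   0.82164662,  20.9901097 ]), np.float64(-12.023085958324627)) [-3.62725131 -1.31143925  5.89327877] [-0.20131856  0.32302661 -0.06253213]
```

Run:
```python
from h import *
tub=fr('tub');T=cur();T[2,3]-=.0015
A=S(tub,(-23,0,22),-3)@G;B=S(tub,(40,0,22),-3)@G
rows(T,A,4);rows(A,B,12)
```

```text
4 rows [-3.9  0.2  3.8] [-0.001  0.039 -0.001] deg/row 2.3
 via [[0.452, 0.238, 0.115], [0.449, 0.238, 0.111], [0.445, 0.237, 0.107]]
12 rows [ 5.1 -0.   1.1] [ 0. -0.  0.] deg/row 0.0
 via [[0.458, 0.238, 0.102], [0.473, 0.24, 0.102], [0.489, 0.243, 0.102]]
```

```bash
python3 -m crank '[[-3.9,0.2,3.8,-0.001,0.039,-0.001,-1],[-3.9,0.2,3.8,-0.001,0.039,-0.001,-1],[-3.9,0.2,3.8,-0.001,0.039,-0.001,-1],[-3.9,0.2,3.8,-0.001,0.039,-0.001,-1],[0,0,0,0,0,0,-1],[0,0,0,0,0,0,-1],[5.1,0,1.1,0,0,0,-1],[5.1,0,1.1,0,0,0,-1],[5.1,0,1.1,0,0,0,-1],[5.1,0,1.1,0,0,0,-1]]'
python3 - <<'E'
from h import *
print(lipT(fr('tub')),ctrl.get_obs()['contact_force'])
E
python3 -m crank '[[5.1,0,1.1,0,0,0,-1],[5.1,0,1.1,0,0,0,-1],[5.1,0,1.1,0,0,0,-1],[5.1,0,1.1,0,0,0,-1],[5.1,0,1.1,0,0,0,-1],[5.1,0,1.1,0,0,0,-1],[5.1,0,1.1,0,0,0,-1],[5.1,0,1.1,0,0,0,-1],[0,0,0,0,0,0,-1],[0,0,0,0,0,0,-1]]'
python3 - <<'E'
from h import *
print(lipT(fr('tub')),ctrl.get_obs()['contact_force'],ctrl.get_obs()['wrist_torque'])
a=get_image('top')[150:280,170:300,::-1];b=get_image('wrist')[0:160,200:440,::-1];c=get_image('side')[290:400,150:350,::-1]
r=lambda i,w,h:cv2.resize(i,(w,h),interpolation=cv2.INTER_CUBIC)
cv2.imwrite('pics/m1.png',np.hstack([r(a,400,400),np.vstack([r(b,400,267),r(c,400,220)])[:400]]) if 0 else np.hstack([r(a,400,400),np.vstack([r(b,300,200),r(c,300,200)])]))
E
```

```text
t: 11.18
tool_pos: [0.4633, 0.2387, 0.1023]
tool_rot: [-3.104, -0.207, -0.323]
contact_force: [-0.8, -0.2, -0.5]
opening: 0.0231
grip_force: 98.5
(array([-2.15965595, -0.33579495, 21.70124697]), np.float64(-3.206172259750115), np.float64(0.054947645122361714)) [-0.78159725 -0.19166766 -0.46788151]
t: 12.02
tool_pos: [0.5041, 0.2442, 0.102]
tool_rot: [-3.104, -0.208, -0.325]
contact_force: [0.8, -0.4, -0.5]
opening: 0.0229
grip_force: 98.5
(array([39.10531058, -0.21315957, 21.57379821]), np.float64(-3.1478939097047918), np.float64(0.07505569518356495)) [ 0.75649149 -0.38706841 -0.54312871] [-0.07101426 -0.05088553  0.01756104]
```

View pics/m1.png

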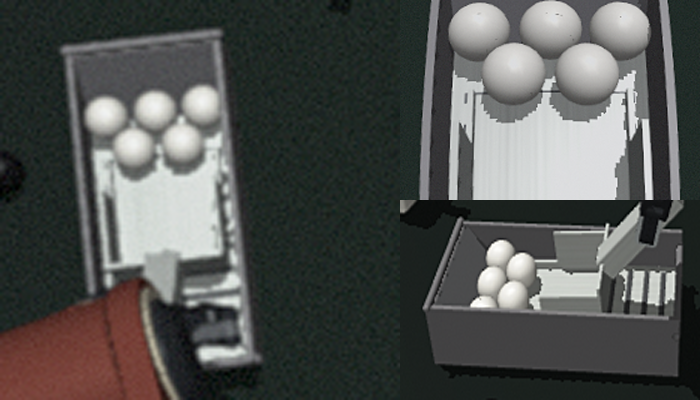

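The front row at (105,115), (155,110) and (202,105) is moving up to the ramp. The two rear balls at (133,148) and (182,145) sit on the lip, nested in the gaps. I'll keep pushing slowly and watch the force.

```bash
python3 -m crank '[[3,0,0.6,0,0,0,-1],[3,0,0.6,0,0,0,-1],[3,0,0.6,0,0,0,-1],[3,0,0.6,0,0,0,-1],[3,0,0.6,0,0,0,-1],[3,0,0.6,0,0,0,-1],[3,0,0.6,0,0,0,-1],[0,0,0,0,0,0,-1],[0,0,0,0,0,0,-1],[0,0,0,0,0,0,-1]]'
python3 - <<'E'
from h import *
print(lipT(fr('tub')),ctrl.get_obs()['contact_force'],ctrl.get_obs()['wrist_torque'])
E
python3 -m crank '[[2,0,0.4,0,0,0,-1],[2,0,0.4,0,0,0,-1],[2,0,0.4,0,0,0,-1],[2,0,0.4,0,0,0,-1],[0,0,0,0,0,0,-1],[0,0,0,0,0,0,-1],[0,0,0,0,0,0,-1],[0,0,0,0,0,0,-1],[0,0,0,0,0,0,-1],[0,0,0,0,0,0,-1]]'
python3 - <<'E'
from h import *
print(lipT(fr('tub')),ctrl.get_obs()['contact_force'],ctrl.get_obs()['wrist_torque'])
a=get_image('top')[150:280,170:300,::-1];b=get_image('wrist')[0:160,200:440,::-1];c=get_image('side')[290:400,150:350,::-1]
r=lambda i,w,h:cv2.resize(i,(w,h),interpolation=cv2.INTER_CUBIC)
cv2.imwrite('pics/m2.png',np.hstack([r(a,400,400),np.vstack([r(b,300,200),r(c,300,200)])]))
E
```

```text
t: 13.0
tool_pos: [0.525, 0.247, 0.1022]
tool_rot: [-3.104, -0.208, -0.325]
contact_force: [0.6, 0.5, -1.5]
opening: 0.0232
grip_force: 98.6
(array([60.23892935, -0.16192872, 21.7027142 ]), np.float64(-3.15757737572308), np.float64(0.08070697646007406)) [ 0.61901225  0.48735071 -1.54685903] [-0.01588445  0.0741439  -0.02313971]
t: 13.83
tool_pos: [0.533, 0.2481, 0.1023]
tool_rot: [-3.104, -0.208, -0.324]
contact_force: [-0.2, 0.4, -1.4]
opening: 0.0229
grip_force: 98.6
(array([68.20640222, -0.1453185 , 21.84242214]), np.float64(-3.1752562104280586), np.float64(0.07751046230867406)) [-0.15730348  0.44746214 -1.4155989 ] [-0.06759185  0.19301363 -0.01351462]
```

View pics/m2.png

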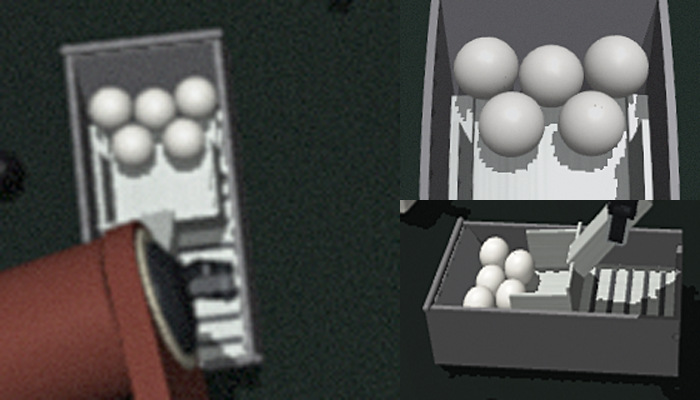

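Run:
```python
from h import *
tub=fr('tub');A=S(tub,(76,0,22),-3)@G;B=S(tub,(86,0,35),8)@G;C=S(tub,(101,0,62),24)@G
rows(cur(),A,4);rows(A,B,6);rows(B,C,10);D=C.copy();D[2,3]+=.09;rows(C,D,10)
```

```text
4 rows [ 1.8 -0.1  0.5] [-0.     0.001  0.   ] deg/row 0.0
 via [[0.535, 0.248, 0.102], [0.537, 0.249, 0.102], [0.539, 0.249, 0.102]]
6 rows [-1.1 -0.   2. ] [-0.     0.032  0.   ] deg/row 1.8
 via [[0.54, 0.249, 0.1], [0.539, 0.249, 0.095], [0.538, 0.249, 0.093]]
10 rows [-0.2  0.   1.6] [0.    0.028 0.   ] deg/row 1.6
 via [[0.538, 0.249, 0.086], [0.54, 0.249, 0.081], [0.541, 0.25, 0.078]]
10 rows [ 5.7 -0.  -7. ] [ 0.  0. -0.] deg/row 0.0
 via [[0.543, 0.25, 0.092], [0.543, 0.25, 0.119], [0.543, 0.25, 0.137]]
```

```bash
python3 -m crank '[[2,0,0.4,0,0,0,-1],[2,0,0.4,0,0,0,-1],[2,0,0.4,0,0,0,-1],[2,0,0.4,0,0,0,-1],[-1.1,0,2,0,0.032,0,-1],[-1.1,0,2,0,0.032,0,-1],[-1.1,0,2,0,0.032,0,-1],[-1.1,0,2,0,0.032,0,-1],[-1.1,0,2,0,0.032,0,-1],[-1.1,0,2,0,0.032,0,-1]]'
python3 - <<'E'
from h import *
print(lipT(fr('tub')),ctrl.get_obs()['contact_force'],ctrl.get_obs()['wrist_torque'])
E
```

```text
t: 14.82
tool_pos: [0.538, 0.2488, 0.0887]
tool_rot: [-3.046, -0.204, -0.619]
contact_force: [-1.2, 0.8, -2.3]
opening: 0.0228
grip_force: 98.5
(array([86.29515781, -0.15630392, 34.63950744]), np.float64(7.863973292958465), np.float64(0.07100865450936832)) [-1.15543793  0.7607559  -2.30165626] [-0.06360992  0.50706357 -0.06314877]
```

```bash
python3 -m crank '[[-0.2,0,1.6,0,0.028,0,-1],[-0.2,0,1.6,0,0.028,0,-1],[-0.2,0,1.6,0,0.028,0,-1],[-0.2,0,1.6,0,0.028,0,-1],[-0.2,0,1.6,0,0.028,0,-1],[-0.2,0,1.6,0,0.028,0,-1],[-0.2,0,1.6,0,0.028,0,-1],[-0.2,0,1.6,0,0.028,0,-1],[-0.2,0,1.6,0,0.028,0,-1],[-0.2,0,1.6,0,0.028,0,-1]]'
python3 - <<'E'
from h import *
print(lipT(fr('tub')),ctrl.get_obs()['contact_force'],ctrl.get_obs()['wrist_torque'])
a=get_image('top')[150:280,170:300,::-1];b=get_image('wrist')[0:160,200:440,::-1];c=get_image('side')[290:400,150:350,::-1]
r=lambda i,w,h:cv2.resize(i,(w,h),interpolation=cv2.INTER_CUBIC)
cv2.imwrite('pics/m3.png',np.hstack([r(a,400,400),np.vstack([r(b,300,200),r(c,300,200)])]))
E
```

```text
t: 15.65
tool_pos: [0.5441, 0.2495, 0.0738]
tool_rot: [-2.914, -0.195, -1.031]
contact_force: [-0.3, 0.0, -2.6]
opening: 0.0227
grip_force: 98.5
(array([101.8318061 ,  -0.19939536,  61.387319  ]), np.float64(23.870510796678957), np.float64(0.06285389351706379)) [-0.25830075  0.00824255 -2.56753468] [-0.11344698  0.78607731 -0.06185456]
```

View pics/m3.png

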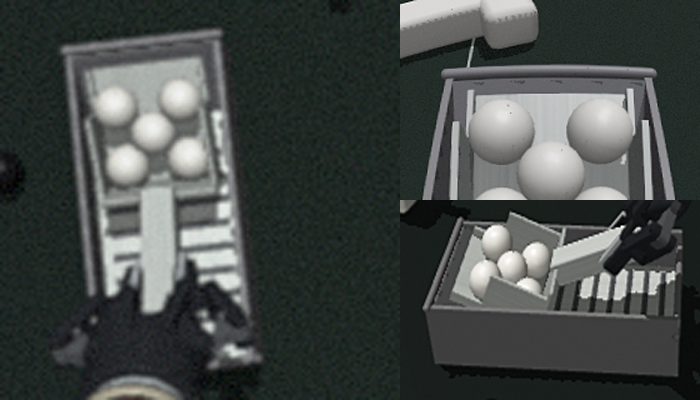

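All five balls are in the scoop, in a 2-1-2 pattern, and the measured weight of about 2.6 N agrees. I'll lift it gently.

```bash
python3 -m crank '[[2.5,0,-3.1,0,0,0,-1],[5,0,-6.2,0,0,0,-1],[7.6,0,-9.3,0,0,0,-1],[8.8,0,-10.9,0,0,0,-1],[8.8,0,-10.9,0,0,0,-1],[8.8,0,-10.9,0,0,0,-1],[8.8,0,-10.9,0,0,0,-1],[7.6,0,-9.3,0,0,0,-1],[5,0,-6.2,0,0,0,-1],[2.5,0,-3.1,0,0,0,-1]]'
python3 - <<'E'
from h import *
T=cur();print(lipT(fr('tub'),T),ctrl.get_obs()['contact_force'],ctrl.get_obs()['q'])
rows(T,S(fr('carrier'),(-45,0,165),25)@G,36)
E
```

```text
t: 16.63
tool_pos: [0.5454, 0.2501, 0.1812]
tool_rot: [-2.911, -0.195, -1.035]
contact_force: [0.8, -0.2, -1.6]
opening: 0.0227
grip_force: 98.5
(array([103.14782658,   0.2570552 , 169.27198424]), np.float64(24.058567314189975), np.float64(0.06025444894872408)) [ 0.77678662 -0.15762446 -1.55743032] [ 0.37667263 -0.33406987  2.15365161 -0.24651368  0.66781777  1.95616081]
36 rows [-4.  14.5 -3.1] [-0.002  0.     0.003] deg/row 0.2
 via [[0.516, 0.115, 0.18], [0.482, -0.019, 0.178], [0.443, -0.151, 0.176]]
```

```bash
python3 -m crank '[[-1,3.6,-0.8,0,0,0.001,-1],[-2,7.2,-1.5,-0.001,0,0.001,-1],[-3,10.9,-2.3,-0.002,0,0.002,-1],[-4,14.5,-3.1,-0.002,0,0.003,-1],[-4,14.5,-3.1,-0.002,0,0.003,-1],[-4,14.5,-3.1,-0.002,0,0.003,-1],[-4,14.5,-3.1,-0.002,0,0.003,-1],[-4,14.5,-3.1,-0.002,0,0.003,-1],[-4,14.5,-3.1,-0.002,0,0.003,-1],[-4,14.5,-3.1,-0.002,0,0.003,-1]]'
python3 -m crank '[[-4,14.5,-3.1,-0.002,0,0.003,-1],[-4,14.5,-3.1,-0.002,0,0.003,-1],[-4,14.5,-3.1,-0.002,0,0.003,-1],[-4,14.5,-3.1,-0.002,0,0.003,-1],[-4,14.5,-3.1,-0.002,0,0.003,-1],[-4,14.5,-3.1,-0.002,0,0.003,-1],[-4,14.5,-3.1,-0.002,0,0.003,-1],[-4,14.5,-3.1,-0.002,0,0.003,-1],[-4,14.5,-3.1,-0.002,0,0.003,-1],[-4,14.5,-3.1,-0.002,0,0.003,-1]]'
python3 -m crank '[[-4,14.5,-3.1,-0.002,0,0.003,-1],[-4,14.5,-3.1,-0.002,0,0.003,-1],[-4,14.5,-3.1,-0.002,0,0.003,-1],[-4,14.5,-3.1,-0.002,0,0.003,-1],[-4,14.5,-3.1,-0.002,0,0.003,-1],[-4,14.5,-3.1,-0.002,0,0.003,-1],[-4,14.5,-3.1,-0.002,0,0.003,-1],[-4,14.5,-3.1,-0.002,0,0.003,-1],[-4,14.5,-3.1,-0.002,0,0.003,-1],[-4,14.5,-3.1,-0.002,0,0.003,-1]]'
python3 -m crank '[[-4,14.5,-3.1,-0.002,0,0.003,-1],[-4,14.5,-3.1,-0.002,0,0.003,-1],[-4,14.5,-3.1,-0.002,0,0.003,-1],[-4,14.5,-3.1,-0.002,0,0.003,-1],[-4,14.5,-3.1,-0.002,0,0.003,-1],[-4,14.5,-3.1,-0.002,0,0.003,-1],[-3,10.9,-2.3,-0.002,0,0.002,-1],[-2,7.2,-1.5,-0.001,0,0.001,-1],[-1,3.6,-0.8,0,0,0.001,-1],[0,0,0,0,0,0,-1]]'
python3 - <<'E'
from h import *
T=cur();c=fr('carrier');print(lipT(c,T),ctrl.get_obs()['contact_force'],ctrl.get_obs()['q'])
A=S(c,(-48,0,112),3)@G;B=S(c,(-45,0,108),-15)@G;C=S(c,(-35,0,100),-50)@G
rows(T,A,10);rows(A,B,10);rows(B,C,10)
E
```

```text
t: 17.47
tool_pos: [0.5153, 0.121, 0.1751]
tool_rot: [-2.926, -0.15, -1.03]
contact_force: [0.4, 0.4, -3.3]
opening: 0.0226
grip_force: 98.5
t: 18.3
tool_pos: [0.4776, -0.0276, 0.1737]
tool_rot: [-2.936, -0.096, -1.034]
contact_force: [1.2, -0.4, -2.4]
opening: 0.0229
grip_force: 98.5
t: 19.13
tool_pos: [0.4345, -0.1749, 0.1718]
tool_rot: [-2.945, -0.041, -1.038]
contact_force: [-0.8, -0.1, -2.3]
opening: 0.0227
grip_force: 98.5
t: 19.97
tool_pos: [0.3997, -0.2839, 0.1712]
tool_rot: [-2.951, -0.0, -1.042]
contact_force: [-0.0, 0.5, -2.6]
opening: 0.0228
grip_force: 98.4
(array([-4.57456431e+01, -1.47982588e-01,  1.58551660e+02]), np.float64(23.786177667311634), np.float64(0.017220871322841082)) [-0.0305607   0.52210893 -2.55763696] [-1.11301459 -0.54982438  2.3169565   0.67412404  1.14438803  0.24219807]
10 rows [ 1.4 -0.1  0. ] [-0.001 -0.036 -0.   ] deg/row 2.1
 via [[0.402, -0.284, 0.173], [0.405, -0.283, 0.175], [0.408, -0.283, 0.176]]
10 rows [ 3.6  0.  -3. ] [ 0.    -0.031  0.   ] deg/row 1.8
 via [[0.417, -0.283, 0.186], [0.426, -0.283, 0.197], [0.432, -0.283, 0.204]]
10 rows [ 7.9  0.  -6.1] [-0.    -0.061 -0.   ] deg/row 3.5
 via [[0.458, -0.283, 0.225], [0.484, -0.283, 0.239], [0.503, -0.283, 0.245]]
```

```bash
python3 -m crank '[[1.4,0,0,0,-0.036,0,-1],[1.4,0,0,0,-0.036,0,-1],[1.4,0,0,0,-0.036,0,-1],[1.4,0,0,0,-0.036,0,-1],[1.4,0,0,0,-0.036,0,-1],[1.4,0,0,0,-0.036,0,-1],[1.4,0,0,0,-0.036,0,-1],[1.4,0,0,0,-0.036,0,-1],[1.4,0,0,0,-0.036,0,-1],[1.4,0,0,0,-0.036,0,-1]]'
python3 - <<'E'
from h import *
T=cur();c=fr('carrier');print(lipT(c,T),ctrl.get_obs()['contact_force'])
E
python3 -m crank '[[3.6,0,-3,0,-0.031,0,-1],[3.6,0,-3,0,-0.031,0,-1],[3.6,0,-3,0,-0.031,0,-1],[3.6,0,-3,0,-0.031,0,-1],[3.6,0,-3,0,-0.031,0,-1],[3.6,0,-3,0,-0.031,0,-1],[3.6,0,-3,0,-0.031,0,-1],[3.6,0,-3,0,-0.031,0,-1],[3.6,0,-3,0,-0.031,0,-1],[3.6,0,-3,0,-0.031,0,-1]]'
python3 - <<'E'
from h import *
T=cur();c=fr('carrier');print(lipT(c,T),ctrl.get_obs()['contact_force'])
E
python3 -m crank '[[7.9,0,-6.1,0,-0.061,0,-1],[7.9,0,-6.1,0,-0.061,0,-1],[7.9,0,-6.1,0,-0.061,0,-1],[7.9,0,-6.1,0,-0.061,0,-1],[7.9,0,-6.1,0,-0.061,0,-1],[7.9,0,-6.1,0,-0.061,0,-1],[7.9,0,-6.1,0,-0.061,0,-1],[7.9,0,-6.1,0,-0.061,0,-1],[7.9,0,-6.1,0,-0.061,0,-1],[7.9,0,-6.1,0,-0.061,0,-1]]'
python3 - <<'E'
from h import *
T=cur();c=fr('carrier');print(lipT(c,T),ctrl.get_obs()['contact_force'],ctrl.get_obs()['q'])
a=get_image('top')[140:290,390:540,::-1];b=get_image('wrist')[0:240,160:480,::-1];c=get_image('side')[130:250,250:390,::-1]
r=lambda i,w,h:cv2.resize(i,(w,h),interpolation=cv2.INTER_CUBIC)
cv2.imwrite('pics/m4.png',np.hstack([r(a,400,400),np.vstack([r(b,300,200),r(c,300,200)])]))
E
```

```text
t: 20.8
tool_pos: [0.4125, -0.2825, 0.1785]
tool_rot: [-3.09, -0.007, -0.495]
contact_force: [0.1, 0.2, -3.2]
opening: 0.0227
grip_force: 98.3
(array([-47.15620308,   2.11957727, 112.83612313]), np.float64(3.1222300756977326), np.float64(0.39992000540790257)) [ 0.0979287   0.16643226 -3.15453864]
t: 21.63
tool_pos: [0.4428, -0.2827, 0.2146]
tool_rot: [-3.13, -0.01, -0.014]
contact_force: [-0.2, -0.2, -1.6]
opening: 0.0228
grip_force: 98.4
(array([-43.39320389,   2.22281788, 109.96745348]), np.float64(-14.573921366986523), np.float64(0.6052265749451876)) [-0.15601047 -0.15538644 -1.61108355]
t: 22.47
tool_pos: [0.5345, -0.2826, 0.2524]
tool_rot: [-2.992, -0.016, 0.926]
contact_force: [-0.1, -0.0, -1.4]
opening: 0.0226
grip_force: 98.5
(array([-31.84633992,   2.31727396, 102.49621794]), np.float64(-49.50230777442422), np.float64(1.2376275618648143)) [-0.0512209  -0.03588173 -1.4233106 ] [-0.48879688  0.35266422  1.31658364 -0.29055022  2.00219296  1.02130863]
```

View pics/m4.png

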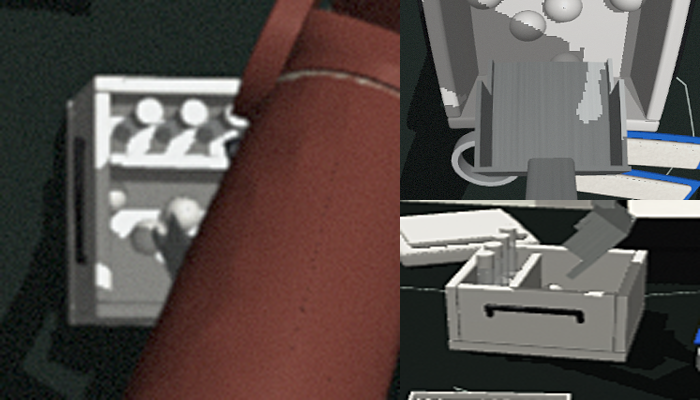

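The balls lie in the well. In the wrist inset four are at about (485,3), (528,25), (563,8) and (565,55). The scoop is empty, reading 1.4 N. Next I return the scoop to its tray.

Run:
```python
from h import *
T=cur();U=T.copy();U[2,3]+=.06
g=np.load('Tg.npy');s=fr('scoop');s[2,3]=.003
g=s@G # nominal, y recentred
V=g.copy();V[2,3]+=.1
rows(T,U,4);rows(U,V,26);rows(V,g,10)
M=np.real(logm(np.linalg.inv(U)@V))
for k in (0,.25,.5,.75,1):
    X=U@np.real(expm(M*k))@np.linalg.inv(G)
    print([(X@[*p,1])[:3].round(3) for p in [(.045,0,0),(-.045,0,0)]])
```

```text
4 rows [ -8.5  -0.2 -12.4] [0. 0. 0.] deg/row 0.0
 via [[0.534, -0.283, 0.265], [0.534, -0.283, 0.28], [0.534, -0.283, 0.295]]
26 rows [  0.8 -10.7   5.4] [-0.001  0.033 -0.003] deg/row 1.9
 via [[0.521, -0.218, 0.281], [0.512, -0.143, 0.244], [0.511, -0.079, 0.212]]
10 rows [-2.6 -0.   9.7] [-0.  0.  0.] deg/row 0.0
 via [[0.515, -0.003, 0.156], [0.515, -0.003, 0.126], [0.515, -0.003, 0.106]]
[array([ 0.566, -0.28 ,  0.16 ]), array([ 0.507, -0.282,  0.229])]
[array([ 0.584, -0.209,  0.139]), array([ 0.512, -0.212,  0.193])]
[array([ 0.604, -0.136,  0.121]), array([ 0.522, -0.141,  0.159])]
[array([ 0.626, -0.063,  0.109]), array([ 0.538, -0.07 ,  0.129])]
[array([0.649, 0.01 , 0.103]), array([0.559, 0.001, 0.103])]
```

```bash
python3 -m crank '[[-8.5,0,-12.4,0,0,0,-1],[-8.5,0,-12.4,0,0,0,-1],[-8.5,0,-12.4,0,0,0,-1],[-8.5,0,-12.4,0,0,0,-1],[0.8,-10.7,5.4,-0.001,0.033,-0.003,-1],[0.8,-10.7,5.4,-0.001,0.033,-0.003,-1],[0.8,-10.7,5.4,-0.001,0.033,-0.003,-1],[0.8,-10.7,5.4,-0.001,0.033,-0.003,-1],[0.8,-10.7,5.4,-0.001,0.033,-0.003,-1],[0.8,-10.7,5.4,-0.001,0.033,-0.003,-1]]'
python3 -m crank '[[0.8,-10.7,5.4,-0.001,0.033,-0.003,-1],[0.8,-10.7,5.4,-0.001,0.033,-0.003,-1],[0.8,-10.7,5.4,-0.001,0.033,-0.003,-1],[0.8,-10.7,5.4,-0.001,0.033,-0.003,-1],[0.8,-10.7,5.4,-0.001,0.033,-0.003,-1],[0.8,-10.7,5.4,-0.001,0.033,-0.003,-1],[0.8,-10.7,5.4,-0.001,0.033,-0.003,-1],[0.8,-10.7,5.4,-0.001,0.033,-0.003,-1],[0.8,-10.7,5.4,-0.001,0.033,-0.003,-1],[0.8,-10.7,5.4,-0.001,0.033,-0.003,-1]]'
python3 -m crank '[[0.8,-10.7,5.4,-0.001,0.033,-0.003,-1],[0.8,-10.7,5.4,-0.001,0.033,-0.003,-1],[0.8,-10.7,5.4,-0.001,0.033,-0.003,-1],[0.8,-10.7,5.4,-0.001,0.033,-0.003,-1],[0.8,-10.7,5.4,-0.001,0.033,-0.003,-1],[0.8,-10.7,5.4,-0.001,0.033,-0.003,-1],[0.8,-10.7,5.4,-0.001,0.033,-0.003,-1],[0.8,-10.7,5.4,-0.001,0.033,-0.003,-1],[0.8,-10.7,5.4,-0.001,0.033,-0.003,-1],[0.8,-10.7,5.4,-0.001,0.033,-0.003,-1]]'
cat > balls.py <<'E'
from h import *
# count white balls in the well with the top camera (bare arm out of view)
E
python3 - <<'E'
from h import *
T=cur();s=fr('scoop');print(lipT(s,T),ctrl.get_obs()['contact_force'])
g=s@G;g[2,3]+=.003;V=g.copy();V[2,3]+=.012
rows(T,V,8)
im=get_image('top');cv2.imwrite('pics/top_after.png',im[...,::-1])
i0=cv2.imread('pics/top0.png');d=cv2.absdiff(im[...,::-1].copy(),i0).max(2)
# bright pixels remaining in the tub's ball zone, and black ball / marker / tape unchanged
tub=fr('tub')
for nm,(x,y) in dict(black=(170,206),marker=(268,297),tape=(420,314),carrier_rim=(461,258)).items():print(nm,d[y-8:y+9,x-8:x+9].mean().round(1))
hsv=im[165:262,430:505];print('well grey mean',hsv.mean(),i0[165:262,430:505].mean())
E
```

```text
t: 23.45
tool_pos: [0.5201, -0.2198, 0.285]
tool_rot: [-3.072, -0.04, 0.619]
contact_force: [-0.1, -0.6, -0.9]
opening: 0.0233
grip_force: 98.6
t: 24.28
tool_pos: [0.5104, -0.1123, 0.2324]
tool_rot: [-3.13, -0.087, 0.106]
contact_force: [0.2, -0.9, -1.1]
opening: 0.0226
grip_force: 98.6
t: 25.12
tool_pos: [0.5152, -0.0044, 0.18]
tool_rot: [-3.103, -0.131, -0.409]
contact_force: [0.3, 0.0, -1.1]
opening: 0.0227
grip_force: 98.6
(array([ 45.25194787,  -3.11960173, 106.69406185]), np.float64(-0.07327204967112383), np.float64(-0.717583798719534)) [ 0.30903997  0.01012561 -1.06948653]
8 rows [-3.  -0.2 11.1] [ 0.001  0.    -0.001] deg/row 0.1
 via [[0.515, -0.004, 0.157], [0.515, -0.004, 0.134], [0.515, -0.003, 0.111]]
black 9.3
marker 6.5
tape 6.9
carrier_rim 18.2
well grey mean 163.760412371134 168.28
```

```bash
python3 -m crank '[[-3,0,11.1,0,0,0,-1],[-3,0,11.1,0,0,0,-1],[-3,0,11.1,0,0,0,-1],[-3,0,11.1,0,0,0,-1],[-3,0,11.1,0,0,0,-1],[-3,0,11.1,0,0,0,-1],[-3,0,11.1,0,0,0,-1],[-3,0,11.1,0,0,0,-1],[0,0,0,0,0,0,-1],[0,0,0,0,0,0,-1]]'
python3 - <<'E'
from h import *
T=cur();s=fr('scoop');print(lipT(s,T),ctrl.get_obs()['contact_force'])
w=get_image('wrist')[...,::-1].copy();cv2.imwrite('pics/w5.png',w)
A=cv2.cvtColor(cv2.imread('pics/w2.png'),6);B=cv2.cvtColor(w,6)
for x in (265,275,370,380):
    f=lambda I:np.abs(cv2.Sobel(cv2.GaussianBlur(I,(5,5),0),cv2.CV_32F,0,1))[:,x-3:x+4].mean(1)
    a,b=f(A),f(B);print(x,'w2',[(int(k),int(a[k])) for k in np.argsort(a[60:230])[::-1][:5]+60],'now',[(int(k),int(b[k])) for k in np.argsort(b[60:230])[::-1][:5]+60])
E
```

```text
t: 26.0
tool_pos: [0.5138, -0.0044, 0.0843]
tool_rot: [-3.103, -0.131, -0.399]
contact_force: [-0.3, 0.2, -1.8]
opening: 0.0223
grip_force: 98.6
(array([43.38789508, -2.85880993, 10.16123095]), np.float64(-0.4332205628100903), np.float64(-0.7246408862035291)) [-0.25287741  0.21501154 -1.75122915]
265 w2 [(206, 370), (207, 293), (205, 260), (208, 121), (212, 96)] now [(206, 347), (207, 276), (205, 246), (212, 185), (211, 174)]
275 w2 [(206, 386), (207, 289), (205, 279), (204, 106), (208, 105)] now [(206, 359), (207, 268), (205, 263), (211, 180), (212, 179)]
370 w2 [(205, 405), (206, 350), (61, 256), (204, 248), (62, 203)] now [(205, 392), (206, 337), (204, 242), (211, 200), (210, 180)]
380 w2 [(205, 402), (206, 326), (204, 271), (199, 270), (198, 231)] now [(205, 391), (206, 344), (199, 259), (204, 235), (211, 229)]
```

```bash
python3 -m crank '[[-0.2,0,1,0,0.002,0,-1],[-0.2,0,1,0,0.002,0,-1],[-0.2,0,1,0,0.002,0,-1],[-0.2,0,1,0,0,0,-1],[-0.2,0,1,0,0,0,-1],[-0.2,0,1,0,0,0,-1],[0,0,0,0,0,0,-1],[0,0,0,0,0,0,-1],[0,0,0,0,0,0,-1],[0,0,0,0,0,0,-1]]'
python3 - <<'E'
from h import *
print(lipT(fr('scoop')),ctrl.get_obs()['contact_force'],ctrl.get_obs()['wrist_torque'])
E
python3 -m crank '[[-0.2,0,1,0,0,0,-1],[-0.2,0,0.8,0,0,0,-1],[0,0,0,0,0,0,-1],[0,0,0,0,0,0,-1],[0,0,0,0,0,0,-1],[0,0,0,0,0,0,-1],[0,0,0,0,0,0,-1],[0,0,0,0,0,0,-1],[0,0,0,0,0,0,-1],[0,0,0,0,0,0,-1]]'
python3 - <<'E'
from h import *
print(lipT(fr('scoop')),ctrl.get_obs()['contact_force'],ctrl.get_obs()['wrist_torque'])
E
```

```text
t: 26.88
tool_pos: [0.5149, -0.0045, 0.0796]
tool_rot: [-3.101, -0.131, -0.412]
contact_force: [-0.5, -0.7, -1.0]
opening: 0.0227
grip_force: 98.6
(array([45.15604741, -3.13361609,  6.57715114]), np.float64(0.04853451200531306), np.float64(-0.7258566563246148)) [-0.53031551 -0.74521569 -1.01274905] [0.02783233 0.25636252 0.0134444 ]
t: 27.72
tool_pos: [0.515, -0.0045, 0.0777]
tool_rot: [-3.101, -0.131, -0.412]
contact_force: [0.1, 0.1, -2.3]
opening: 0.0227
grip_force: 98.6
(array([45.16787602, -3.11325239,  4.65335933]), np.float64(0.0394241273571288), np.float64(-0.7244385670932715)) [ 0.13044194  0.10176406 -2.32825034] [ 0.00416891  0.28582303 -0.05251361]
```

```bash
python3 -m crank '[[-0.2,0,0.8,0,0,0,-1],[-0.2,0,0.8,0,0,0,-1],[0,0,0,0,0,0,-1],[0,0,0,0,0,0,-1],[0,0,0,0,0,0,-1],[0,0,0,0,0,0,-1],[0,0,0,0,0,0,-1],[0,0,0,0,0,0,-1],[0,0,0,0,0,0,-1],[0,0,0,0,0,0,-1]]'
python3 - <<'E'
from h import *
print(lipT(fr('scoop')),ctrl.get_obs()['contact_force'],ctrl.get_obs()['wrist_torque'])
E
python3 -m crank '[[-0.2,0,0.8,0,0,0,-1],[0,0,0,0,0,0,-1],[0,0,0,0,0,0,-1],[0,0,0,0,0,0,-1],[0,0,0,0,0,0,-1],[0,0,0,0,0,0,-1],[0,0,0,0,0,0,-1],[0,0,0,0,0,0,-1],[0,0,0,0,0,0,-1],[0,0,0,0,0,0,-1]]'
python3 - <<'E'
from h import *
print(lipT(fr('scoop')),ctrl.get_obs()['contact_force'],ctrl.get_obs()['wrist_torque'])
E
```

```text
t: 28.55
tool_pos: [0.5151, -0.0045, 0.0762]
tool_rot: [-3.101, -0.131, -0.413]
contact_force: [-0.2, 0.4, -0.9]
opening: 0.0227
grip_force: 98.6
(array([45.3302711 , -3.13757165,  3.15319341]), np.float64(0.055859159181043894), np.float64(-0.7261760881350491)) [-0.18028153  0.40699857 -0.85597819] [-0.02378519  0.1893929  -0.01878004]
t: 29.38
tool_pos: [0.5154, -0.0045, 0.0761]
tool_rot: [-3.101, -0.131, -0.413]
contact_force: [-3.4, -0.4, 5.9]
opening: 0.0225
grip_force: 99.4
(array([45.65339843, -3.18495849,  3.17237639]), np.float64(0.07691317033512572), np.float64(-0.7138298343391025)) [-3.41851764 -0.40856308  5.92151856] [0.02204592 0.55500982 0.00675984]
```

```bash
python3 -m crank '[[0.1,0,-0.5,0,0,0,-1],[0,0,0,0,0,0,-0.3],[0,0,0,0,0,0,0],[0,0,0,0,0,0,0.3],[0,0,0,0,0,0,0.6],[0,0,0,0,0,0,1],[0,0,0,0,0,0,1],[0,0,0,0,0,0,1],[0,0,0,0,0,0,1],[0,0,0,0,0,0,1]]' 20
python3 -m crank '[[0,0,-5,0,0,0,1],[0,0,-10,0,0,0,1],[0,0,-15,0,0,0,1],[0,0,-18,0,0,0,1],[0,0,-18,0,0,0,1],[0,0,-18,0,0,0,1],[0,0,-18,0,0,0,1],[0,0,-18,0,0,0,1],[0,0,-15,0,0,0,1],[0,0,-8,0,0,0,1]]'
python3 - <<'E'
from h import *
from scipy.optimize import minimize
cv2.imwrite('pics/end_top.png',get_image('top')[...,::-1]);T=cur();cv2.imwrite('pics/end_w.png',get_image('wrist')[...,::-1])
o=ctrl.get_obs();print(o['contact_force'],o['opening'])
im=cv2.imread('pics/end_top.png');i0=cv2.imread('pics/top0.png')
d=cv2.absdiff(cv2.GaussianBlur(im,(5,5),0),cv2.GaussianBlur(i0,(5,5),0)).max(2)
n,l,st,ce=cv2.connectedComponentsWithStats((d>40).astype(np.uint8))
for k in range(1,n):
    if st[k,4]>8:print('changed',st[k].tolist())
m=camera_model('wrist');f=240/np.tan(np.radians(m['vertical_fov']/2))
g=cv2.cvtColor(cv2.imread('pics/end_w.png'),6);e=cv2.Canny(g,60,150);dt=cv2.distanceTransform(255-e,cv2.DIST_L2,3)
seg=lambda a,b:[np.array(a)+(np.array(b)-a)*t for t in np.linspace(0.03,.97,25)]
P=np.array(seg((-110.8,12,122.7),(-60,12,72))+seg((-110.8,-12,122.7),(-60,-12,72))+seg((-45,42,50),(-45,14,50))+seg((-45,-42,50),(-45,-14,50))+seg((-110.8,12,122.7),(-110.8,-12,122.7))+seg((45,36,2),(45,-36,2)))/1000
def cost(v):
    F=fT(*v);F[2,3]=.003
    c=(np.c_[P,np.ones(len(P))]@(np.linalg.inv(T@m['hand_eye'])@F).T)[:,:3]
    r=np.hypot(c[:,0],c[:,1]);u=c[:,:2]/r[:,None]*np.arctan2(r,c[:,2])[:,None]*f+[m['cx'],m['cy']]
    return np.minimum(cv2.remap(dt,u[:,0].astype(np.float32)[None],u[:,1].astype(np.float32)[None],1),6).mean()
s=np.load('P.npy',allow_pickle=True).item()['scoop']
r=minimize(cost,s,method='Nelder-Mead',options=dict(initial_simplex=s+np.array([[0,0,0],[.006,0,0],[0,.006,0],[0,0,.06]])))
print(s,cost(s),'->',r.x,r.fun);S0=fT(*r.x)
print('corners in tray mm',((np.linalg.inv(fr('tray'))@S0@np.array([[.045,.042,0,1],[.045,-.042,0,1],[-.045,-.042,0,1],[-.045,.042,0,1]]).T)[:2]*1000).round())
E
```

```text
t: 30.22
tool_pos: [0.515, -0.0045, 0.0757]
tool_rot: [-3.101, -0.131, -0.412]
contact_force: [-0.4, -0.2, 0.1]
opening: 0.0854
grip_force: 0.0
t: 31.05
tool_pos: [0.4783, -0.0077, 0.2175]
tool_rot: [-3.101, -0.131, -0.42]
contact_force: [0.5, 0.1, -0.4]
opening: 0.0851
grip_force: 0.0
[-0.11105373 -0.13811548  0.4732819 ] 0.08559171975406486
changed [226, 195, 4, 5, 15]
changed [211, 197, 5, 4, 15]
changed [232, 198, 8, 3, 19]
changed [216, 200, 27, 9, 135]
changed [200, 204, 14, 7, 74]
changed [431, 212, 6, 5, 22]
changed [478, 213, 9, 6, 42]
changed [209, 215, 10, 4, 30]
changed [226, 214, 11, 4, 34]
changed [455, 215, 9, 5, 36]
changed [226, 217, 14, 11, 84]
changed [208, 218, 15, 8, 72]
changed [431, 218, 4, 3, 9]
changed [436, 218, 28, 21, 269]
changed [471, 218, 10, 7, 51]
changed [451, 243, 15, 11, 90]
changed [332, 250, 3, 12, 19]
changed [345, 254, 2, 6, 10]
changed [334, 262, 12, 7, 60]
changed [318, 268, 8, 6, 25]
changed [274, 268, 144, 212, 12732]
changed [305, 275, 10, 8, 27]
changed [311, 279, 11, 7, 52]
changed [294, 352, 16, 17, 60]
changed [325, 393, 12, 11, 41]
changed [367, 445, 6, 8, 19]
changed [368, 458, 3, 16, 34]
changed [477, 460, 6, 12, 18]
changed [441, 474, 10, 6, 21]
changed [212, 476, 13, 4, 33]
[0.60392295 0.0055358  0.09676456] 1.6510208 -> [0.6029945  0.0058015  0.10041864] 1.2695584297180176
corners in tray mm [[ 44.  39. -51. -46.]
 [ 45. -38. -33.  51.]]
```

```bash
python3 -c "
from station import ctrl;print(ctrl.finish_job())"
```

```text
the job is handed in; nothing more can be done
None
```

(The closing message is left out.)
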